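Tug, unlatch and hold open the test box cover

TASK

I need to look at the board inside the low test box: open its hinged cover for me by the red bar handle. You cannot see whether the hidden catch has caught, so first give the bar a small tug upward without touching the orange release; if it stops after a few millimetres it is caught: slide the orange knob fully away from the cover to free it. Then lift the cover open. The cover falls shut by itself, so the program finishes while still holding it steady at about 60 degrees open, and do not shift or tip the black heat sink, the flux bottle or the amber tape roll standing around.

Things in the scene. Friction and masses are not known exactly. Their poses are not given: they have to be found in the camera images.
- test_box: Low black test box, 130 (x) x 160 (y) mm, 75 mm high with its aluminium cover shut, fixed to the bench. Origin at the centre of its underside, z up, -x towards the bar handle (the front), y along the hinge. On its -y side stands a blue catch housing (56 x 46 mm, centre at x -35, y -106 mm, top at z 75 mm) which carries the orange release knob. The hidden catch tongue reaches from the housing into the cover's rim.
- cover_bar (a point): Middle of the red bar handle of the cover, a round bar 10 mm thick and 70 mm long along the box's y. It stands 45 mm in front of the cover's front edge on two 10 mm side arms (at +35 and -35 mm along y); with the cover shut it is 66 mm above the bench with free space beneath. It moves on a circle of 175 mm radius about the hinge.
- cover_hinge (a point): Middle of the cover's hinge axis, which runs along the box's y at the rear edge, 62 mm above the bench; at the cover shut the bar is 175 mm from it towards the box's -x and 4 mm higher.
- cover (a joint): Opening angle of the cover: 0 shut, grows as the bar goes up and back, to 1.8 rad. The cover weighs 0.35 kg and falls shut when let go below upright. If the catch has caught it, it stops after some 4 to 7 mm of lift at the bar (about 0.03 to 0.04 rad); otherwise it rises freely (about 2 N at the bar).
- release_knob (a point): Point in the middle of the orange release knob, 22 mm above the housing's top. The knob is an upright block 26 (box x) x 14 (box y) mm, standing 34 mm above the housing's top, which is level with the cover's top.
- release (a joint): Travel of the orange release knob in m: 0 at home (next to the cover), grows to 0.015 as it is slid towards the box's -y, away from the cover. About 2 to 4 N moves it and it stays where it is left. Fully slid, the catch is free and stays free; the knob always starts at home, whether or not the catch has caught.
- heat_sink: Bystander: black finned heat sink 45 x 45 x 23 mm, in front of the catch housing on the box's -y side. Origin at the centre of its underside.
- flux_bottle: Bystander: small amber bottle with a white cap and thin spout, 30 mm across, 81 mm high, standing beyond the catch housing on the box's -y side. Origin at the centre of its underside.
- tape_amber: Bystander: roll of amber tape lying flat, 66 x 70 x 19 mm, on the box's +y side. Origin at the centre of its underside.

How it is judged:
By the outcome, as a careful person would: the job done as asked, in the order asked, and still so for the second after the job is handed in, while the arm keeps its last pose, push and grip.
It also fails if it takes over 58 s, if anything falls off the work surface, if the arm or the gripper's body presses on something with over 40 N, if the wrist force passes 120 N, or if a joint passes its speed limit or range.

ROBOT

A 6-joint arm with a two-finger parallel gripper is mounted at the origin on a cart in front of the work surface, level with it; the furniture and walls round the work are solid. World frame = base frame: x ahead of the robot, y to its left, z up, the work surface at z = 0. Lengths are in mm, angles in degrees, forces in N, time in s.
With the tool pointing down it reaches from about 350 to 925 mm from the base axis. Payload 6.4 kg.
Tool frame: the origin (TCP) lies at the very end of the fingers, on their centre line; the grasp point (between the pads) lies 19 mm behind it; x points along the fingers, y is the direction in which the jaws open and shut, and the axes are right-handed (so a half turn about x gives the same grasp; the last joint's range is limited). The gripper opens to 85 mm and grips with 20 to 120 N. Pads are 22 mm wide; open, the fingers measure 114 mm over their backs; the gripper's body (76 mm by 85 mm) begins 54 mm behind the grasp point. The pads swing forward as they close: fully open they stand 13 mm farther back than shut.
Start: joints at [-73.516, 14.043, 89.255, -0, 76.702, -9.975], TCP at [289.62, -581.923, 231.29] pointing down, gripper open.
Joint ranges: [-179.41, 179.41], [-58.25, 129.5], [7.25, 145.43], [-54.29, 234.29], [11.92, 165.04], [-157.13, 157.13]. Speed limits (degrees/s): [147.25, 147.25, 180, 180, 180, 180].

INTERFACE

Orientations are given as a 3x3 rotation matrix whose columns are the frame's x, y, z axes.
In Python, from station import status, viewer, robot gives the robot as it stands.
- The arm moves only by the shell command python3 -m jog 'ROWS' [FORCE]. ROWS is JSON, a list of rows, each a list of 3 entries, a list of its own where there are three numbers: the closure, from -1 (fully open) to 1 (shut), then the shift along the tool's x, y, z in m, then the turn, a rotation vector about the tool's x, y, z in degrees. A call has 1 to 20 rows; each row is the pose to reach, as a shift and turn from the pose commanded when the call began, along the tool's axes at that moment; what a row does not reach only later rows make up. A row lasts 1/10 s, in which the tool goes at most 50 mm and 8.59 degrees, less where a joint would pass 70% of its speed; a pose out of reach is approached as far as the arm can. A call with a gripper value outside its range is refused whole. The fingers move at their own pace and stop on an object; FORCE is the grip in N (left out, the last holds). Time passes only in rows, so rows that repeat a pose let the fingers close. It gives the time, the measured TCP pose, the force and the opening at its end, in the units of the state.
- status.get_state(): the state, without advancing time (a new reading comes with each control period).
- viewer.camera(name): name is "scene" or "top" or "wrist"; returns a dict with "color" (400x640x3 uint8, red, green, blue), "depth" (400x640 float32, mm along the optical axis (not along the pixel's ray), 0 where there is no reading), "camera_matrix" (3x3 intrinsics, pixels), "k1" (the pictures are not rectified: a ray, as slopes to the right and down, at radius r is drawn at 1 + k1 r^2 times it, then the intrinsics apply), "camera_from_world" (4x4, takes a point from world to camera coordinates); the wrist camera has in their place "hand_eye" (4x4, takes a point from camera to tool coordinates, whose origin is the TCP and whose axes are the tool frame's). Camera axes: x right, y down, z forward; pixel columns grow to the right and rows downward; lengths in mm; the calibration is good to about 2 mm. A picture is of the moment at which its call begins: read the wrist's pose just before it.
- robot.close_job(): hands the job in, once; it reports no verdict.
The state is a dict: "clock": time; "joint_pos": joint angles; "qvel": joint speeds; "joint_efforts": joint torques, N m; "ee_pos": TCP position; "eef_rot": TCP orientation; "ft_force": force on the tool from outside, world axes, zero at the start; "wrist_torque": the same for the moment, N m; "grip_width": opening from 0.0 (shut) to 1.0 (fully open).
Only numpy, scipy, OpenCV 4.12 (cv2) and the standard library are available. Lean on these libraries where they do the work, as an engineer would, in place of code of your own. Each camera call takes 0.05 s, during which the arm holds its last target.

## Working session

There is one attempt and no reset: what is moved stays moved. The work goes in short steps, Python scripts to look and compute and a shell command to move; the robot and the scene stay as the last step left them, time stands still between calls to the robot, and variables do not carry over. Pictures are saved under pics/ and viewed, and the job is handed in when it is done.

```bash
mkdir -p pics; ls; python3 - <<'E'
from station import status, viewer, robot
import cv2,numpy as np
s=status.get_state(); print(s)
for n in ["scene","top","wrist"]:
    c=viewer.camera(n); cv2.imwrite(f"pics/a_{n}.png",c["color"][:,:,::-1]); np.savez(f"a_{n}.npz",**c)
    print(n,c["camera_matrix"],c["k1"],c.get("camera_from_world",c.get("hand_eye")))
E
```

```text
pics
{'clock': 0.0, 'joint_pos': array([-7.35167470e+01,  1.40837844e+01,  8.93258455e+01,  1.80664307e-03,
        7.67008200e+01, -9.97513615e+00]), 'qvel': array([ 0.05488408, -0.11044075,  0.14585185, -0.04687778,  0.02215834,
        0.05166304]), 'joint_efforts': array([ 1.32089266e-03, -4.29521477e+01, -3.26127183e+01, -8.94582149e-05,
        5.29058394e-03,  1.44618973e-06]), 'ee_pos': array([ 289.45817124, -581.3677468 ,  230.17528446]), 'eef_rot': array([[-5.17535034e-04,  4.45540743e-01, -8.95261514e-01],
       [ 1.85719721e-03, -8.95259662e-01, -4.45540895e-01],
       [-9.99998141e-01, -1.89326021e-03, -3.64128788e-04]]), 'ft_force': array([ 0.35967578, -0.18164098, -0.52504851]), 'wrist_torque': array([ 0.01981645,  0.0176372 , -0.03904027]), 'grip_width': 1.0027981474124115}
scene [[456.36433301   0.         317.34254545]
 [  0.         456.36433301 194.0471372 ]
 [  0.           0.           1.        ]] 0.03425832613698771 [[-8.30088330e-01 -5.57164733e-01  2.28215772e-02  4.51476225e+02]
 [-3.42707384e-01  4.77440547e-01 -8.09074887e-01  2.91493096e+02]
 [ 4.39892
[... 268 characters left out ...]
4532489 [[ 2.43461504e-02 -9.99227958e-01  3.08342910e-02 -5.08442672e+01]
 [-9.84531513e-01 -2.93184155e-02 -1.72737172e-01  5.32051249e+02]
 [ 1.73507824e-01 -2.61518460e-02 -9.84485203e-01  1.01256973e+03]
 [ 0.00000000e+00  0.00000000e+00  0.00000000e+00  1.00000000e+00]]
wrist [[298.21090162   0.         321.09241993]
 [  0.         298.21090162 201.22021147]
 [  0.           0.           1.        ]] -0.043828303418580884 [[ 1.34478970e-04 -3.10766196e-01  9.50486377e-01 -1.43079023e+02]
 [ 9.99999922e-01  3.95990806e-04 -1.20132209e-05  5.74254521e-01]
 [-3.72650564e-04  9.50486304e-01  3.10766225e-01 -7.93014683e+01]
 [ 0.00000000e+00  0.00000000e+00  0.00000000e+00  1.00000000e+00]]
```

View pics/a_top.png

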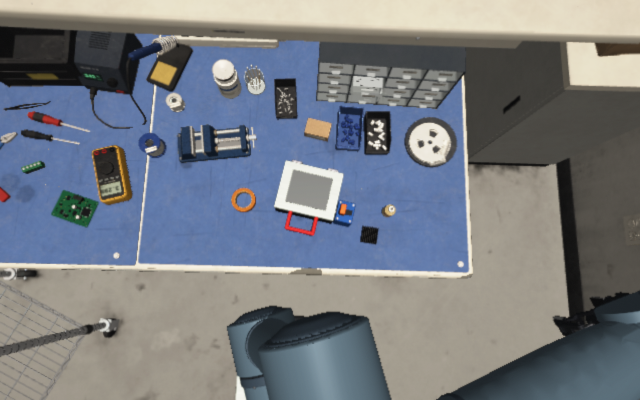

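View pics/a_scene.png

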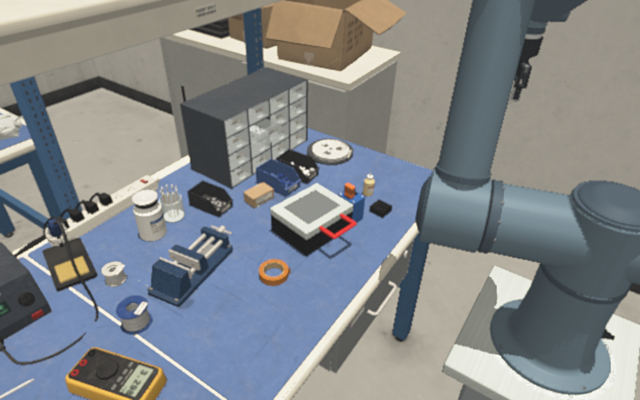

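View pics/a_wrist.png

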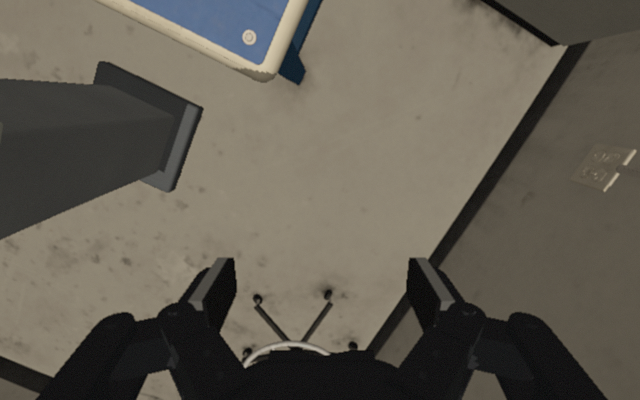

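The top picture shows the box with its cover at about (309,191), the red bar at (300,232), the orange knob at (344,211), the heat sink at (370,235), the bottle at (390,211) and the tape at (243,200). Next I'll measure these.

```bash
cat > h.py <<'E'
import numpy as np,cv2
def ray(c,uv):
    K=c["camera_matrix"];k1=float(c["k1"])
    return cv2.undistortPoints(np.array(uv,float).reshape(-1,1,2),K,np.array([k1,0,0,0,0.])).reshape(-1,2)
def onplane(c,uv,z,T=None):
    T=np.linalg.inv(c["camera_from_world"]) if T is None else T   # world_from_cam
    r=ray(c,uv); d=np.c_[r,np.ones(len(r))]@T[:3,:3].T; o=T[:3,3]
    return o+d*((z-o[2])/d[:,2])[:,None]
def depthpts(c,mask,T=None):
    T=np.linalg.inv(c["camera_from_world"]) if T is None else T
    v,u=np.nonzero(mask); dd=c["depth"][v,u]; ok=dd>0
    r=ray(c,np.c_[u,v][ok]); p=np.c_[r,np.ones(len(r))]*dd[ok][:,None]
    return p@T[:3,:3].T+T[:3,3]
def wristT(c,s):
    W=np.eye(4);W[:3,:3]=s["eef_rot"];W[:3,3]=s["ee_pos"]; return W@c["hand_eye"]
def hsv(c): return cv2.cvtColor(np.ascontiguousarray(c["color"]),cv2.COLOR_RGB2HSV)
E
python3 - <<'E'
from h import *
for n in ["top","scene"]:
    c=dict(np.load(f"a_{n}.npz")); H=hsv(c); h,s,v=[H[...,i].astype(int) for i in range(3)]
    yy,xx=np.mgrid[:400,:640]
    roi=(xx>270)&(xx<410)&(yy>150)&(yy<260)
    if n=="scene": roi=(xx>255)&(xx<400)&(yy>160)&(yy<280)
    red=((h<4)|(h>174))&(s>180)&(v>120)&roi; org=(h>=5)&(h<14)&(s>150)&(v>120)&roi
    wh=(s<60)&(v>140)&roi
    for nm,m in [("red",red),("org",org),("wh",wh)]:
        m=m.astype(np.uint8); k,l,st,ce=cv2.connectedComponentsWithStats(m)
        i=1+np.argmax(st[1:,4]); q=l==i
        P=depthpts(c,q); print(n,nm,st[i],ce[i],P.mean(0).round(),P.min(0).round(),P.max(0).round())
        cn=cv2.findContours(q.astype(np.uint8),cv2.RETR_EXTERNAL,cv2.CHAIN_APPROX_NONE)[0][0]
        z={"red":66,"org":109,"wh":75}[nm]
        R=cv2.minAreaRect(onplane(c,cn.reshape(-1,2),z)[:,:2].astype(np.float32)); print("  rect",R,cv2.boxPoints(R).round().tolist())
E
python3 - <<'E'
import cv2
a=cv2.imread('pics/a_top.png')[140:265,220:420]
cv2.imwrite('pics/a_topz.png',cv2.resize(a,None,fx=4,fy=4,interpolation=cv2.INTER_CUBIC))
E
```

```text
top red [285 211  33  24 177] [300.3220339 225.5480226] [473.   5.  69.] [452. -38.  64.] [511.  45.  74.]
  rect ((480.28582763671875, 5.0769805908203125), (78.69995880126953, 46.81035614013672), 77.47560119628906) [[449.0, -28.0], [495.0, -38.0], [512.0, 38.0], [466.0, 49.0]]
top org [340 204   6  11  51] [342.64705882 209.11764706] [ 514. -101.  107.] [ 502. -111.   74.] [526. -94. 113.]
  rect ((513.60986328125, -100.83425903320312), (25.717687606811523, 12.737372398376465), 0.675150990486145) [[501.0, -95.0], [501.0, -107.0], [527.0, -107.0], [526.0, -94.0]]
top wh [ 274  160   70   61 2947] [308.96301323 189.91822192] [568. -15.  73.] [ 491. -112.   -7.] [670.  82.  80.]
  rect ((571.42919921875, -14.6961669921875), (161.87716674804688, 137.86407470703125), 78.64097595214844) [[488.0, -80.0], [623.0, -108.0], [655.0, 51.0], [520.0, 78.0]]
scene red [320 215  36  23 184] [339.14673913 227.5923913 ] [480.   5.  63.] [454. -75.  12.] [515.  49.  73.]
  rect ((483.6299743652344, 4.631282806396484), (83.85497283935547, 48.49745559692383), 76.24723815917969) [[450.0, -30.0], [497.0, -42.0], [517.0, 40.0], [470.0, 51.0]]
scene org [346 184   8   7  41] [349.63414634 186.87804878] [515. -98. 106.] [ 505. -106.   98.] [527. -91. 111.]
  rect ((513.7244262695312, -93.82485961914062), (17.413782119750977, 25.77235984802246), 30.960512161254883) [[500.0, -87.0], [513.0, -109.0], [528.0, -100.0], [515.0, -78.0]]
scene wh [ 270  183   83   55 2372] [311.18254637 208.15261383] [572. -11.  70.] [ 492. -201.   -6.] [717.  79.  78.]
  rect ((566.538330078125, -7.6506195068359375), (172.1338348388672, 146.39329528808594), 78.87430572509766) [[478.0, -78.0], [622.0, -106.0], [655.0, 63.0], [511.0, 91.0]]
```

View pics/a_topz.png

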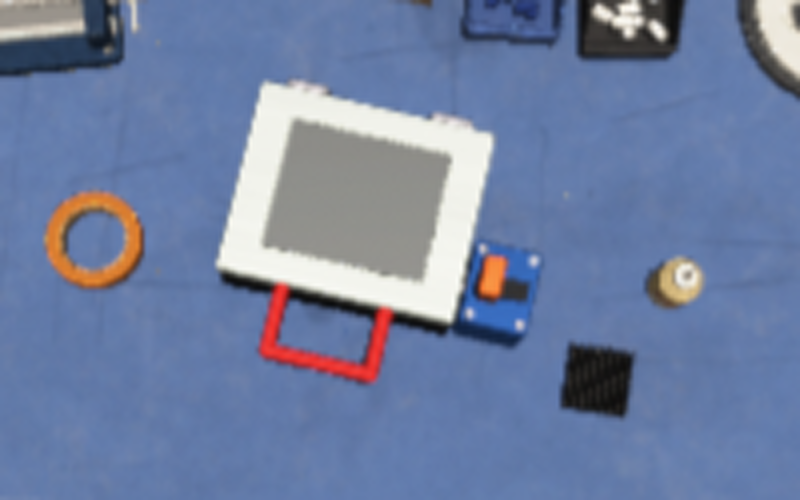

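Box yaw is about −11.7°, the bar is near (463, 8.5, 66) and the knob is near (514, −99). One tool-down orientation, with the jaws along box x, suits both. I'll move over the bar and look with the wrist camera.

```bash
python3 -m jog '[[0,[0,-0.03,-0.028],[0,0,0]],[0,[0,-0.06,-0.056],[-5,0,0]],[0,[0,-0.09,-0.084],[-10,0,0]],[0,[0,-0.12,-0.112],[-15,0,0]],[0,[0,-0.15,-0.14],[-20,0,0]],[0,[0,-0.18,-0.168],[-25,0,0]],[0,[0,-0.21,-0.196],[-30,0,0]],[0,[0,-0.24,-0.224],[-35,0,0]],[0,[0,-0.27,-0.252],[-40,0,0]],[0,[0,-0.3,-0.28],[-45,0,0]],[0,[0,-0.33,-0.308],[-48,0,0]],[0,[0,-0.36,-0.336],[-52,0,0]],[0,[0,-0.39,-0.363],[-52,0,0]],[0,[0,-0.42,-0.391],[-52,0,0]],[0,[0,-0.44,-0.41],[-52,0,0]],[0,[0,-0.451,-0.419],[-52,0,0]],[0,[0,-0.451,-0.419],[-52,0,0]],[0,[0,-0.451,-0.419],[-52,0,0]],[0,[0,-0.451,-0.419],[-52,0,0]]]' 40
cat > look.py <<'E'
import sys
from h import *
from station import status,viewer
s=status.get_state(); c=viewer.camera("wrist"); T=wristT(c,s)
print("t",s["clock"],"ee",s["ee_pos"].round(1),"F",s["ft_force"].round(2),"g",round(s["grip_width"],3),"q",s["joint_pos"].round(1)); print(s["eef_rot"].round(3).tolist())
np.savez("w.npz",T=T,**c); cv2.imwrite(f"pics/{sys.argv[1]}.png",c["color"][:,:,::-1])
E
python3 look.py w1
```

```text
clock: 2.05
ee_pos: [463.6, 7.8, 231.2]
eef_rot: [[-0.0, 0.98, -0.201], [-0.0, -0.201, -0.98], [-1.0, -0.0, 0.0]]
ft_force: [-0.7, -0.5, 0.5]
grip_width: 0.5
t 2.05 ee [463.6   7.8 231.2] F [-0.67 -0.52  0.5 ] g 0.5 q [-13.1 -12.  115.7  -0.   76.3  -1.5]
[[-0.0, 0.98, -0.201], [-0.0, -0.201, -0.98], [-1.0, -0.0, 0.0]]
```

View pics/w1.png

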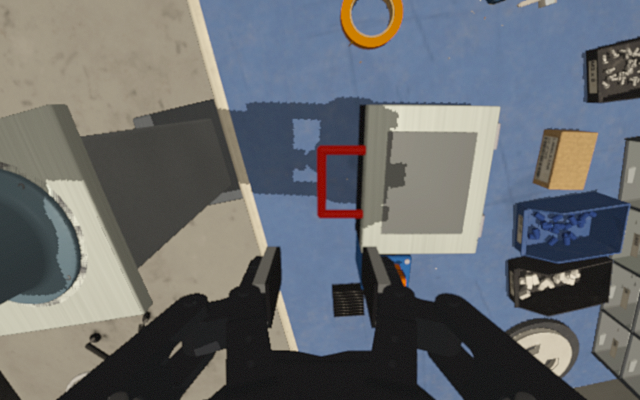

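The wrist view shows the red bar at column ~323, rows 147–217, and the cover at (363–498, 105–253). I'll refine the measurement from it.

```bash
python3 - <<'E'
from h import *
c=dict(np.load("w.npz"));T=c["T"];H=hsv(c);h,s,v=[H[...,i].astype(int) for i in range(3)]
yy,xx=np.mgrid[:400,:640]; roi=(xx>300)&(xx<375)&(yy>130)&(yy<230)
red=(((h<6)|(h>174))&(s>150)&roi).astype(np.uint8)
cn=max(cv2.findContours(red,cv2.RETR_EXTERNAL,cv2.CHAIN_APPROX_NONE)[0],key=cv2.contourArea).reshape(-1,2)
P=onplane(c,cn,66,T)[:,:2]
for a in (-11.6,):
    a=np.radians(a);ex=np.array([np.cos(a),np.sin(a)]);ey=np.array([-ex[1],ex[0]])
    L=P@ex; print("front edge x'",np.percentile(L,[0,5,20]), "y'",(P@ey).min(),(P@ey).max())
    # columns per row
R=cv2.minAreaRect(P.astype(np.float32));print(R)
# inner/outer edges of bar between arms
rows=range(160,206,3)
le=[];ri=[]
for r in rows:
    x=np.nonzero(red[r])[0]; le.append((x.min()-.5,r)); ri.append((x[x<x.min()+20].max()+.5,r))
A=onplane(c,le,66,T);B=onplane(c,ri,66,T);M=(A+B)/2
f=np.polyfit(M[:,1],M[:,0],1);print("bar mid line angle",np.degrees(np.arctan(f[0])),"width",np.linalg.norm((B-A).mean(0)),"mean",M.mean(0))
wh=((s<70)&(v>130)&(xx>355)&(xx<505)&(yy>90)&(yy<262)).astype(np.uint8)
cn=max(cv2.findContours(wh,cv2.RETR_EXTERNAL,cv2.CHAIN_APPROX_NONE)[0],key=cv2.contourArea).reshape(-1,2)
R=cv2.minAreaRect(onplane(c,cn,75,T)[:,:2].astype(np.float32));print("cover",R)
D=depthpts(c,red,T);print("z of red",np.median(D[:,2]))
E
```

```text
front edge x' [448.12320794 448.22638629 449.25568144] y' 58.31520206883795 140.81662192747942
((483.3726501464844, 2.453289031982422), (82.50446319580078, 49.723472595214844), 78.3082275390625)
bar mid line angle 11.434075143373434 width 8.988031093964526 mean [463.43679872   6.77991285  66.        ]
cover ((572.9854125976562, -15.333145141601562), (161.55926513671875, 134.0854949951172), 78.04912567138672)
z of red 70.80277533875955
```

```bash
python3 -m jog '[[0,[0.02,0,0],[0,0,0]],[0,[0.045,0,0],[0,0,0]],[0,[0.07,0,0],[0,0,0]],[0,[0.095,0,0],[0,0,0]],[0,[0.12,0,0],[0,0,0]],[0,[0.135,0,0],[0,0,0]],[0,[0.15,0,0],[0,0,0]],[0,[0.16,0,0],[0,0,0]],[0,[0.17,0,0],[0,0,0]],[0,[0.178,0,0],[0,0,0]],[0,[0.184,0,0],[0,0,0]],[0,[0.184,0,0],[0,0,0]],[0,[0.184,0,0],[0,0,0]]]' 40
python3 look.py w2
```

```text
clock: 3.4
ee_pos: [464.0, 8.5, 47.5]
eef_rot: [[0.0, 0.98, -0.2], [-0.0, -0.2, -0.98], [-1.0, 0.0, -0.0]]
ft_force: [-0.4, 0.7, 1.1]
grip_width: 0.5
t 3.4 ee [464.    8.5  47.5] F [-0.43  0.71  1.06] g 0.5 q [-13.    4.3 122.1   0.   53.6  -1.5]
[[0.0, 0.98, -0.2], [-0.0, -0.2, -0.98], [-1.0, 0.0, -0.0]]
```

View pics/w2.png

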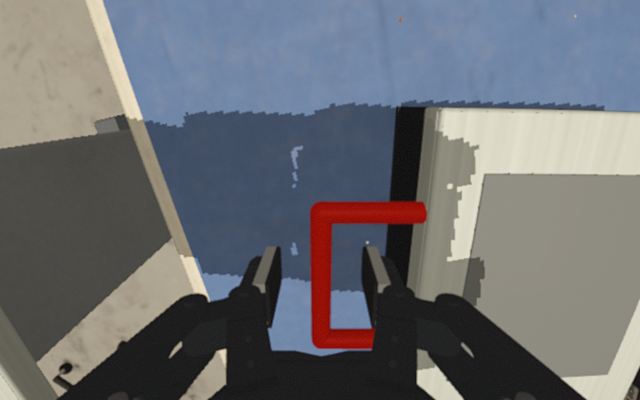

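The bar (column ~321) lies between the pads (~275 and ~370), with the side arms clear. Closing.

```bash
python3 -m jog '[[1,[0,0,0],[0,0,0]],[1,[0,0,0],[0,0,0]],[1,[0,0,0],[0,0,0]],[1,[0,0,0],[0,0,0]],[1,[0,0,0],[0,0,0]],[1,[0,0,0],[0,0,0]],[1,[0,0,0],[0,0,0]],[1,[0,0,0],[0,0,0]]]' 40
python3 look.py w3
```

```text
clock: 4.25
ee_pos: [463.8, 8.6, 47.6]
eef_rot: [[-0.0, 0.98, -0.2], [0.0, -0.2, -0.98], [-1.0, -0.0, -0.0]]
ft_force: [-2.9, 1.5, 6.0]
grip_width: 0.1
t 4.25 ee [463.8   8.6  47.6] F [-2.89  1.52  6.03] g 0.1 q [-13.    4.2 122.1  -0.   53.7  -1.5]
[[-0.0, 0.98, -0.2], [0.0, -0.2, -0.98], [-1.0, -0.0, -0.0]]
```

View pics/w3.png

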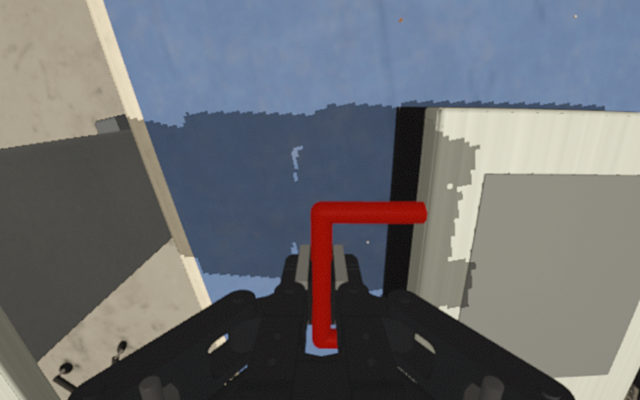

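The bar is between the shut pads (width 0.1, about 9 mm). Now a gentle tug, in small calls so I can watch the force.

```bash
python3 -m jog '[[1,[-0.001,0,0],[0,0,0]],[1,[-0.002,0,0],[0,0,0]],[1,[-0.003,0,0],[0,0,0]],[1,[-0.003,0,0],[0,0,0]]]'; python3 -m jog '[[1,[-0.001,0,0],[0,0,0]],[1,[-0.002,0,0],[0,0,0]],[1,[-0.002,0,0],[0,0,0]]]';  python3 -m jog '[[1,[-0.001,0,0],[0,0,0]],[1,[-0.001,0,0],[0,0,0]],[1,[-0.001,0,0],[0,0,0]]]'
```

```text
clock: 4.7
ee_pos: [463.8, 8.5, 50.3]
eef_rot: [[0.0, 0.98, -0.2], [0.0, -0.2, -0.98], [-1.0, 0.0, -0.0]]
ft_force: [1.0, 0.4, -0.9]
grip_width: 0.096
clock: 5.0
ee_pos: [463.9, 8.5, 52.4]
eef_rot: [[0.0, 0.98, -0.2], [0.0, -0.2, -0.98], [-1.0, 0.0, -0.0]]
ft_force: [1.6, 0.7, -1.5]
grip_width: 0.101
clock: 5.3
ee_pos: [464.0, 8.5, 53.4]
eef_rot: [[0.0, 0.98, -0.2], [-0.0, -0.2, -0.98], [-1.0, 0.001, -0.0]]
ft_force: [1.1, 0.7, -1.5]
grip_width: 0.098
```

```bash
python3 -m jog '[[1,[-0.001,0,0],[0,0,0]],[1,[-0.001,0,0],[0,0,0]],[1,[-0.001,0,0],[0,0,0]]]'; python3 -m jog '[[1,[-0.001,0,0],[0,0,0]],[1,[-0.001,0,0],[0,0,0]]]';  python3 -m jog '[[1,[-0.001,0,0],[0,0,0]],[1,[-0.001,0,0],[0,0,0]]]'
```

```text
clock: 5.6
ee_pos: [464.0, 8.5, 54.4]
eef_rot: [[0.001, 0.98, -0.2], [-0.0, -0.2, -0.98], [-1.0, 0.001, -0.0]]
ft_force: [3.5, 0.5, -1.7]
grip_width: 0.097
clock: 5.8
ee_pos: [464.0, 8.5, 55.0]
eef_rot: [[0.001, 0.98, -0.2], [-0.0, -0.2, -0.98], [-1.0, 0.001, -0.0]]
ft_force: [5.3, 0.1, -7.3]
grip_width: 0.101
clock: 6.0
ee_pos: [464.0, 8.5, 55.4]
eef_rot: [[0.002, 0.98, -0.2], [-0.0, -0.2, -0.98], [-1.0, 0.002, -0.0]]
ft_force: [9.5, -0.3, -13.0]
grip_width: 0.103
```

The force went from −1.5 to −13 N over the last 2 mm with the bar stalled about 7.5 mm up, so the catch has caught. I'll lower the bar, let go and rise.

```bash
python3 -m jog '[[1,[0.002,0,0],[0,0,0]],[1,[0.004,0,0],[0,0,0]],[1,[0.006,0,0],[0,0,0]],[1,[0.008,0,0],[0,0,0]],[1,[0.0085,0,0],[0,0,0]],[1,[0.0085,0,0],[0,0,0]],[0,[0.0085,0,0],[0,0,0]],[0,[0.0085,0,0],[0,0,0]],[0,[0.0085,0,0],[0,0,0]],[0,[0.0085,0,0],[0,0,0]],[0,[0.0085,0,0],[0,0,0]],[0,[0.0,0,0],[0,0,0]],[0,[-0.03,0,0],[0,0,0]],[0,[-0.06,0,0],[0,0,0]],[0,[-0.09,0,0],[0,0,0]],[0,[-0.11,0,0],[0,0,0]],[0,[-0.12,0,0],[0,0,0]],[0,[-0.12,0,0],[0,0,0]]]'
python3 look.py w4
```

```text
clock: 7.8
ee_pos: [464.7, 8.4, 177.9]
eef_rot: [[0.003, 0.98, -0.2], [-0.001, -0.2, -0.98], [-1.0, 0.003, 0.0]]
ft_force: [0.3, 0.0, -1.0]
grip_width: 0.502
t 7.8 ee [464.7   8.4 177.9] F [ 0.31  0.02 -1.01] g 0.502 q [-13.   -8.5 118.5  -0.   69.8  -1.5]
[[0.003, 0.98, -0.2], [-0.001, -0.2, -0.98], [-1.0, 0.003, 0.0]]
```

View pics/w4.png

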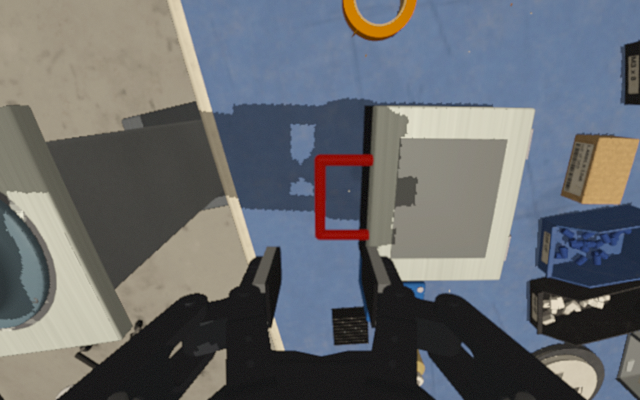

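```bash
python3 -m jog '[[-0.4,[0,0.01,0.012],[0,0,0]],[-0.4,[0,0.03,0.035],[0,0,0]],[-0.4,[0,0.05,0.058],[0,0,0]],[-0.4,[0,0.065,0.068],[0,0,0]],[-0.4,[0,0.067,0.07],[0,0,0]],[-0.4,[0,0.067,0.07],[0,0,0]],[-0.4,[0,0.067,0.07],[0,0,0]]]'
python3 look.py w5
```

```text
clock: 8.55
ee_pos: [514.6, -73.0, 175.4]
eef_rot: [[-0.002, 0.98, -0.2], [0.001, -0.2, -0.98], [-1.0, -0.002, -0.0]]
ft_force: [-0.5, -0.5, -0.2]
grip_width: 0.698
t 8.55 ee [514.6 -73.  175.4] F [-0.52 -0.53 -0.19] g 0.698 q [-2.060e+01 -1.000e-01  1.108e+02  0.000e+00  6.930e+01 -9.100e+00]
[[-0.002, 0.98, -0.2], [0.001, -0.2, -0.98], [-1.0, -0.002, -0.0]]
```

View pics/w5.png

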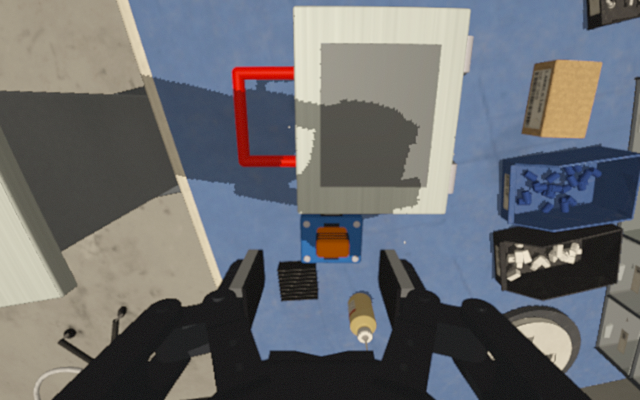

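The knob shows at about (332,242) on the housing, with the heat sink at (298,281) and the bottle at (362,320). I'll work out the knob's position.

```bash
python3 - <<'E'
from h import *
from station import status
c=dict(np.load("w.npz"));T=c["T"];H=hsv(c);h,s,v=[H[...,i].astype(int) for i in range(3)]
yy,xx=np.mgrid[:400,:640]; roi=(xx>300)&(xx<365)&(yy>212)&(yy<265)
m=((h>=4)&(h<18)&(s>150)&(v>60)&roi).astype(np.uint8)
cn=max(cv2.findContours(m,cv2.RETR_EXTERNAL,cv2.CHAIN_APPROX_NONE)[0],key=cv2.contourArea).reshape(-1,2)
print(cn.min(0),cn.max(0))
D=depthpts(c,m,T); top=D[D[:,2]>103]; print(np.percentile(D[:,2],[5,50,95]),len(top),len(D))
R=cv2.minAreaRect(top[:,:2].astype(np.float32));print("top from depth",R)
a=np.radians(-11.5);ex=np.array([np.cos(a),np.sin(a)]);ey=np.array([-ex[1],ex[0]]);o=np.array([571.5,-15.1])
q=top[:,:2]-o; print("box x",(q@ex).min(),(q@ex).max(),"y",(q@ey).min(),(q@ey).max())
vv=v*m; print([int(np.median(v[r][m[r]>0])) for r in range(cn[:,1].min(),cn[:,1].max()+1)])
s_=np.array([514.6,-73.0]); mid=o+ex*((q@ex).min()+(q@ex).max())/2+ey*((q@ey).min()+(q@ey).max())/2
d=mid-s_; print("mid",mid,"tool y",d@[.98,-.2],"tool z",d@[-.2,-.98])
E
```

```text
[316 227] [348 257]
[ 83.21447012 109.18516991 111.62597353] 599 902
top from depth ((517.2426147460938, -102.51851654052734), (13.732187271118164, 25.233440399169922), 79.21733856201172)
box x -48.35251047369452 -23.187837983010564 y -103.4059484454764 -89.52470480596186
[100, 125, 128, 127, 126, 109, 92, 105, 87, 94, 105, 88, 110, 127, 133, 142, 150, 154, 154, 155, 155, 155, 155, 154, 154, 154, 154, 154, 153, 147, 121]
mid [ 517.21582967 -102.49733095] tool y 8.462979269382195 tool z 28.38421839664633
```

```bash
python3 -m jog '[[-0.4,[0,0.005,0.015],[0,0,0]],[-0.4,[0,0.0085,0.028],[0,0,0]],[-0.4,[0.02,0.0085,0.028],[0,0,0]],[-0.4,[0.04,0.0085,0.028],[0,0,0]],[-0.4,[0.055,0.0085,0.028],[0,0,0]],[-0.4,[0.07,0.0085,0.028],[0,0,0]],[-0.4,[0.08,0.0085,0.028],[0,0,0]],[-0.4,[0.088,0.0085,0.028],[0,0,0]],[-0.4,[0.093,0.0085,0.028],[0,0,0]],[-0.4,[0.093,0.0085,0.028],[0,0,0]],[-0.4,[0.093,0.0085,0.028],[0,0,0]]]'
python3 look.py w6
```

```text
clock: 9.7
ee_pos: [518.6, -102.7, 83.8]
eef_rot: [[0.001, 0.98, -0.2], [-0.0, -0.2, -0.98], [-1.0, 0.001, 0.0]]
ft_force: [0.1, 0.1, 0.1]
grip_width: 0.701
t 9.7 ee [ 518.6 -102.7   83.8] F [0.14 0.11 0.14] g 0.701 q [-23.5   8.7 112.4  -0.   58.8 -12. ]
[[0.001, 0.98, -0.2], [-0.0, -0.2, -0.98], [-1.0, 0.001, 0.0]]
```

View pics/w6.png

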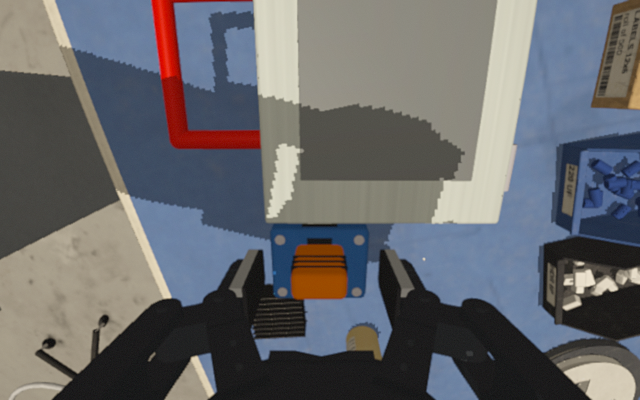

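The knob (column ~320) is centred between the pads. I'll close on it.

```bash
python3 -m jog '[[0.6,[0,0,0],[0,0,0]],[0.6,[0,0,0],[0,0,0]],[0.6,[0,0,0],[0,0,0]],[0.6,[0,0,0],[0,0,0]],[0.6,[0,0,0],[0,0,0]],[0.6,[0,0,0],[0,0,0]]]' 40
python3 -m jog '[[0.6,[0,0,0.002],[0,0,0]],[0.6,[0,0,0.004],[0,0,0]],[0.6,[0,0,0.006],[0,0,0]],[0.6,[0,0,0.008],[0,0,0]],[0.6,[0,0,0.01],[0,0,0]],[0.6,[0,0,0.012],[0,0,0]],[0.6,[0,0,0.012],[0,0,0]]]'
python3 -m jog '[[0.6,[0,0,0.001],[0,0,0]],[0.6,[0,0,0.002],[0,0,0]],[0.6,[0,0,0.0025],[0,0,0]],[0.6,[0,0,0.0025],[0,0,0]]]'
```

```text
clock: 10.35
ee_pos: [517.6, -102.5, 83.9]
eef_rot: [[-0.002, 0.98, -0.2], [0.0, -0.2, -0.98], [-1.0, -0.002, 0.0]]
ft_force: [-5.0, 0.2, 5.7]
grip_width: 0.296
clock: 11.05
ee_pos: [515.2, -113.9, 83.9]
eef_rot: [[-0.002, 0.98, -0.2], [0.001, -0.2, -0.98], [-1.0, -0.002, -0.001]]
ft_force: [-4.4, 3.3, 7.3]
grip_width: 0.296
clock: 11.45
ee_pos: [514.8, -116.1, 83.9]
eef_rot: [[-0.002, 0.98, -0.2], [0.002, -0.2, -0.98], [-1.0, -0.002, -0.001]]
ft_force: [-4.9, 3.8, 7.3]
grip_width: 0.294
```

Commanded to 14.5 mm with 3.8 N sliding force. I'll push on into the end stop.

```bash
python3 -m jog '[[0.6,[0,0,0.001],[0,0,0]],[0.6,[0,0,0.0015],[0,0,0]],[0.6,[0,0,0.0015],[0,0,0]]]'
python3 -m jog '[[0.6,[0,0,0.001],[0,0,0]],[0.6,[0,0,0.002],[0,0,0]],[0.6,[0,0,0.002],[0,0,0]]]'
```

```text
clock: 11.75
ee_pos: [514.5, -117.2, 83.9]
eef_rot: [[-0.002, 0.98, -0.2], [0.002, -0.2, -0.98], [-1.0, -0.002, -0.002]]
ft_force: [-4.9, 5.0, 6.3]
grip_width: 0.294
clock: 12.05
ee_pos: [514.5, -117.4, 83.9]
eef_rot: [[-0.001, 0.98, -0.201], [0.006, -0.201, -0.98], [-1.0, -0.002, -0.006]]
ft_force: [-1.9, 12.9, 8.0]
grip_width: 0.297
```

The knob is at its end stop: about 15.2 mm of travel, with the force rising to 13 N. I'll let go and rise.

```bash
python3 -m jog '[[-0.4,[0,0,0],[0,0,0]],[-0.4,[0,0,0],[0,0,0]],[-0.4,[0,0,0],[0,0,0]],[-0.4,[0,0,0],[0,0,0]],[-0.4,[0,0,0],[0,0,0]],[-0.4,[-0.02,0,0],[0,0,0]],[-0.4,[-0.05,0,0],[0,0,0]],[-0.4,[-0.08,0,0],[0,0,0]],[-0.4,[-0.09,0,-0.04],[0,0,0]],[-0.4,[-0.09,0,-0.06],[0,0,0]],[-0.4,[-0.09,0,-0.06],[0,0,0]],[-0.4,[-0.09,0,-0.06],[0,0,0]]]'
python3 look.py w7
```

```text
clock: 13.25
ee_pos: [526.4, -61.5, 173.0]
eef_rot: [[-0.0, 0.98, -0.199], [-0.0, -0.199, -0.98], [-1.0, -0.0, 0.0]]
ft_force: [0.6, -0.3, -0.2]
grip_width: 0.698
t 13.25 ee [526.4 -61.5 173. ] F [ 0.61 -0.28 -0.24] g 0.698 q [-18.9   1.5 109.6  -0.   69.   -7.4]
[[-0.0, 0.98, -0.199], [-0.0, -0.199, -0.98], [-1.0, -0.0, 0.0]]
```

View pics/w7.png

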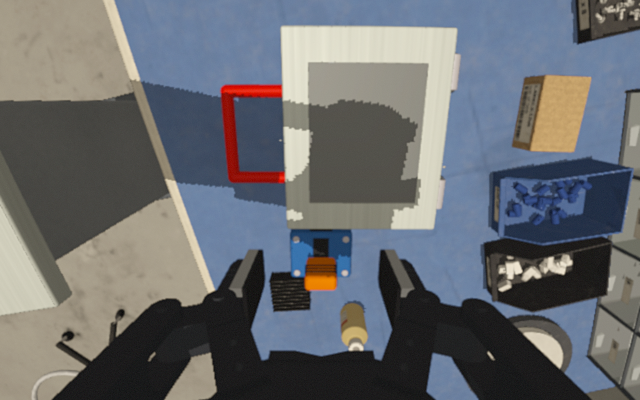

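The knob now sits at about (320,272) at the far end of its slot, and the housing's slot is uncovered beside the cover. Back to the bar.

```bash
python3 -m jog '[[0,[0,-0.015,-0.011],[0,0,0]],[0,[0,-0.04,-0.03],[0,0,0]],[0,[0,-0.065,-0.048],[0,0,0]],[0,[0,-0.0755,-0.0555],[0,0,0]],[0,[0,-0.0755,-0.0555],[0,0,0]],[0,[0.02,-0.0755,-0.0555],[0,0,0]],[0,[0.045,-0.0755,-0.0555],[0,0,0]],[0,[0.07,-0.0755,-0.0555],[0,0,0]],[0,[0.09,-0.0755,-0.0555],[0,0,0]],[0,[0.105,-0.0755,-0.0555],[0,0,0]],[0,[0.118,-0.0755,-0.0555],[0,0,0]],[0,[0.126,-0.0755,-0.0555],[0,0,0]],[0,[0.126,-0.0755,-0.0555],[0,0,0]],[0,[0.126,-0.0755,-0.0555],[0,0,0]]]'
python3 look.py w8
```

```text
clock: 14.7
ee_pos: [464.3, 7.7, 47.7]
eef_rot: [[0.001, 0.98, -0.2], [-0.0, -0.2, -0.98], [-1.0, 0.001, 0.0]]
ft_force: [-0.3, 0.5, 0.5]
grip_width: 0.501
t 14.7 ee [464.3   7.7  47.7] F [-0.34  0.48  0.52] g 0.501 q [-13.1   4.3 122.1  -0.   53.6  -1.5]
[[0.001, 0.98, -0.2], [-0.0, -0.2, -0.98], [-1.0, 0.001, 0.0]]
```

View pics/w8.png

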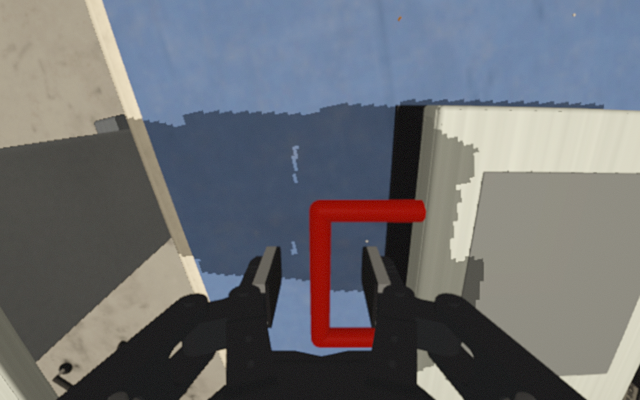

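The bar is centred between the pads again. I'll close and test-lift 12 mm, while working out the arc in tool axes.

```bash
python3 -m jog '[[1,[0,0,0],[0,0,0]],[1,[0,0,0],[0,0,0]],[1,[0,0,0],[0,0,0]],[1,[0,0,0],[0,0,0]],[1,[0,0,0],[0,0,0]],[1,[0,0,0],[0,0,0]],[1,[0,0,0],[0,0,0]],[1,[-0.003,0,0],[0,0,0]],[1,[-0.006,0,0],[0,0,0]],[1,[-0.009,0,0],[0,0,0]],[1,[-0.012,0.0,0],[0,0,0]],[1,[-0.012,0.0,0],[0,0,0]]]' 50
python3 - <<'E'
import numpy as np
# bar vs. hinge: (along box x, up); grasp point 19 mm behind TCP. Tool x=down,y=box x at start.
r=np.hypot(175,4);a0=np.arctan2(4,175)
# start of call: lifted 12 mm -> th0
f=lambda t:np.array([-r*np.cos(a0+t),r*np.sin(a0+t)])
t0=np.arcsin(16/r)-a0
for deg in range(0,64,4):
    t=np.radians(deg)
    if t<t0: continue
    turn=np.radians(deg)*0.5 # tool turn
    d=f(t)-f(t0)
    # approach dir in (bx,up): (-sin,-cos) ; tcp = grasp+19*dir
    tc=d+19*(np.array([-np.sin(turn),-np.cos(turn)])-np.array([0,-1]))
    print(deg,"x %.4f y %.4f"%(-tc[1]/1e3,tc[0]/1e3),"turn %.1f"%np.degrees(turn))
E
```

```text
clock: 15.95
ee_pos: [464.3, 7.9, 59.9]
eef_rot: [[0.001, 0.98, -0.2], [-0.0, -0.2, -0.98], [-1.0, 0.001, -0.0]]
ft_force: [4.2, -0.1, -2.7]
grip_width: 0.098
4 x -0.0002 y -0.0006 turn 2.0
8 x -0.0124 y 0.0002 turn 4.0
12 x -0.0244 y 0.0020 turn 6.0
16 x -0.0363 y 0.0046 turn 8.0
20 x -0.0479 y 0.0079 turn 10.0
24 x -0.0592 y 0.0121 turn 12.0
28 x -0.0703 y 0.0171 turn 14.0
32 x -0.0809 y 0.0228 turn 16.0
36 x -0.0910 y 0.0292 turn 18.0
40 x -0.1007 y 0.0363 turn 20.0
44 x -0.1098 y 0.0441 turn 22.0
48 x -0.1184 y 0.0525 turn 24.0
52 x -0.1263 y 0.0614 turn 26.0
56 x -0.1335 y 0.0709 turn 28.0
60 x -0.1401 y 0.0808 turn 30.0
```

It is free: only about 2.7 N at 12 mm, past where it caught before. Now I'll follow the arc, turning the tool half as much as the cover (about −z).

```bash
python3 -m jog '[[1,[-0.005,0,0],[0,0,-2.5]],[1,[-0.0124,0.0002,0],[0,0,-4]],[1,[-0.018,0.001,0],[0,0,-5]],[1,[-0.0244,0.002,0],[0,0,-6]],[1,[-0.0303,0.0033,0],[0,0,-7]],[1,[-0.0363,0.0046,0],[0,0,-8]],[1,[-0.042,0.0062,0],[0,0,-9]],[1,[-0.0479,0.0079,0],[0,0,-10]],[1,[-0.0536,0.01,0],[0,0,-11]],[1,[-0.0592,0.0121,0],[0,0,-12]],[1,[-0.0592,0.0121,0],[0,0,-12]],[1,[-0.0592,0.0121,0],[0,0,-12]]]'
python3 look.py w9
```

```text
clock: 17.15
ee_pos: [475.8, 5.5, 118.5]
eef_rot: [[-0.203, 0.959, -0.2], [0.041, -0.196, -0.98], [-0.978, -0.207, 0.0]]
ft_force: [3.6, -0.5, -3.2]
grip_width: 0.096
t 17.15 ee [475.8   5.5 118.5] F [ 3.64 -0.51 -3.15] g 0.096 q [-12.9   5.9 111.9  -0.3  74.1  -1.2]
[[-0.203, 0.959, -0.2], [0.041, -0.196, -0.98], [-0.978, -0.207, 0.0]]
```

View pics/w9.png

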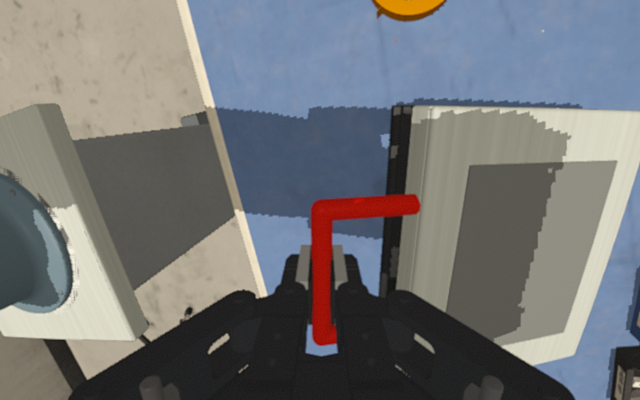

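The cover is up at about 24° with the bar still firm in the pads and low forces. Next I'll work out the second half of the arc in the tilted tool axes.

```bash
python3 - <<'E'
import numpy as np
r=np.hypot(175,4);a0=np.arctan2(4,175)
g=lambda deg:(lambda t,u:np.array([-r*np.cos(a0+t),r*np.sin(a0+t)])+19*np.array([-np.sin(u),-np.cos(u)]))(np.radians(deg),np.radians(deg/2))
u=np.radians(12);X=np.array([-np.sin(u),-np.cos(u)]);Y=np.array([np.cos(u),-np.sin(u)])
for deg in np.arange(24,62,2):
    d=g(deg)-g(24);print(deg,"x %.4f y %.4f"%(d@X/1e3,d@Y/1e3),deg/2-12)
E
```

```text
24 x 0.0000 y 0.0000 0.0
26 x -0.0059 y 0.0012 1.0
28 x -0.0118 y 0.0026 2.0
30 x -0.0176 y 0.0042 3.0
32 x -0.0234 y 0.0059 4.0
34 x -0.0290 y 0.0079 5.0
36 x -0.0346 y 0.0101 6.0
38 x -0.0402 y 0.0125 7.0
40 x -0.0456 y 0.0151 8.0
42 x -0.0509 y 0.0178 9.0
44 x -0.0561 y 0.0208 10.0
46 x -0.0612 y 0.0239 11.0
48 x -0.0662 y 0.0272 12.0
50 x -0.0711 y 0.0306 13.0
52 x -0.0758 y 0.0343 14.0
54 x -0.0804 y 0.0381 15.0
56 x -0.0849 y 0.0420 16.0
58 x -0.0892 y 0.0461 17.0
60 x -0.0934 y 0.0503 18.0
```

```bash
python3 -m jog '[[1,[-0.0059,0.0012,0],[0,0,-1]],[1,[-0.0118,0.0026,0],[0,0,-2]],[1,[-0.0176,0.0042,0],[0,0,-3]],[1,[-0.0234,0.0059,0],[0,0,-4]],[1,[-0.029,0.0079,0],[0,0,-5]],[1,[-0.0346,0.0101,0],[0,0,-6]],[1,[-0.0402,0.0125,0],[0,0,-7]],[1,[-0.0456,0.0151,0],[0,0,-8]],[1,[-0.0509,0.0178,0],[0,0,-9]],[1,[-0.0561,0.0208,0],[0,0,-10]],[1,[-0.0612,0.0239,0],[0,0,-11]],[1,[-0.0662,0.0272,0],[0,0,-12]],[1,[-0.0711,0.0306,0],[0,0,-13]],[1,[-0.0758,0.0343,0],[0,0,-14]],[1,[-0.0804,0.0381,0],[0,0,-15]],[1,[-0.0849,0.042,0],[0,0,-16]],[1,[-0.0892,0.0461,0],[0,0,-17]],[1,[-0.0934,0.0503,0],[0,0,-18]],[1,[-0.0934,0.0503,0],[0,0,-18]],[1,[-0.0934,0.0503,0],[0,0,-18]]]'
python3 look.py w10; python3 - <<'E'
from h import *
from station import status,viewer
c=viewer.camera("scene"); cv2.imwrite("pics/s10.png",c["color"][:,:,::-1])
c=viewer.camera("top"); cv2.imwrite("pics/t10.png",c["color"][:,:,::-1])
s=status.get_state();g=s["ee_pos"]-19*s["eef_rot"][:,0]
a=np.radians(-11.5);ex=np.array([np.cos(a),np.sin(a),0]);h=np.array([463.7,7,62])+175*ex
d=g-h; print("grasp",g,"bx",d@ex,"up",d[2],"r",np.hypot(d@ex,d[2]),"deg",np.degrees(np.arctan2(d[2],-d@ex))-1.3)
E
```

```text
clock: 19.2
ee_pos: [543.3, -8.3, 200.9]
eef_rot: [[-0.491, 0.848, -0.2], [0.1, -0.173, -0.98], [-0.866, -0.501, 0.0]]
ft_force: [-4.3, -1.7, 6.6]
grip_width: 0.093
t 19.2 ee [543.3  -8.3 200.9] F [-4.3  -1.68  6.62] g 0.093 q [-12.6  19.9  89.1  -0.5 101.1  -1. ]
[[-0.491, 0.848, -0.2], [0.1, -0.173, -0.98], [-0.866, -0.501, 0.0]]
grasp [552.48663654 -10.21614753 217.2804357 ] bx -84.56343364449467 up 155.2804356971317 r 176.8134271486131 deg 60.12794097313089
```

View pics/w10.png

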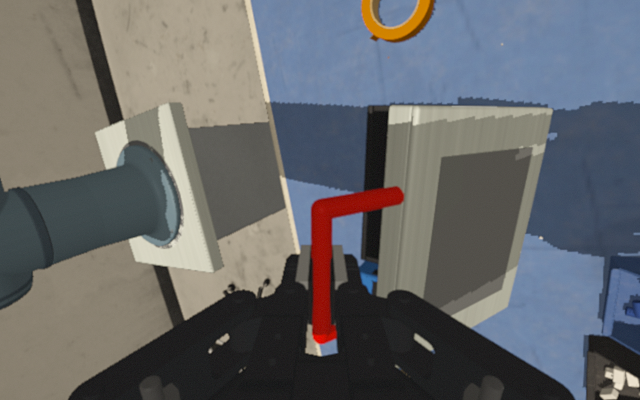

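View pics/s10.png

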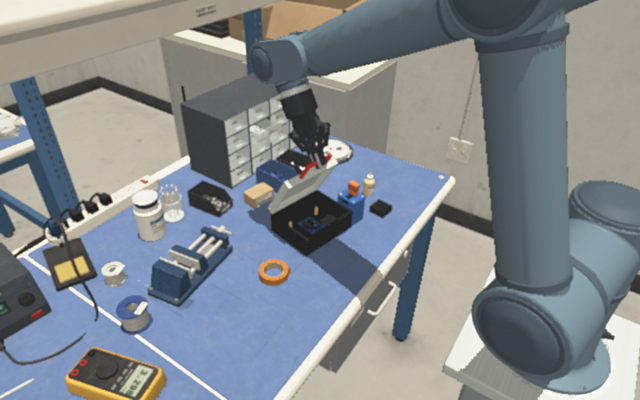

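View pics/t10.png

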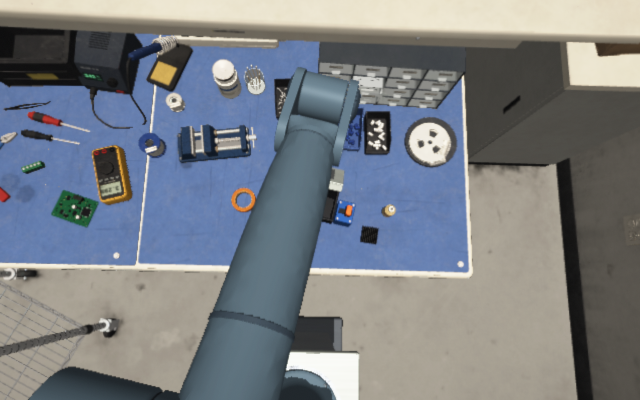

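The cover stands open with the board visible, and the heat sink (370,235), bottle (390,211) and tape (243,200) are where they were. I'll check independently: a plane fit of the cover from wrist depth, bystander pixel shifts, and steadiness over half a second.

```bash
python3 -m jog '[[1,[0,0,0],[0,0,0]],[1,[0,0,0],[0,0,0]],[1,[0,0,0],[0,0,0]],[1,[0,0,0],[0,0,0]],[1,[0,0,0],[0,0,0]]]'
python3 look.py w11; python3 - <<'E'
from h import *
c=dict(np.load("w.npz"));T=c["T"]
m=np.zeros((400,640),np.uint8);cv2.fillPoly(m,[np.array([[445,165],[525,155],[505,280],[432,305]])],1)
P=depthpts(c,m,T);q=P-P.mean(0);n=np.linalg.svd(q,full_matrices=False)[2][2];n*=np.sign(n[2]);print("cover tilt",np.degrees(np.arccos(n[2])),"rms",(q@n).std())
a=cv2.imread("pics/a_top.png");b=cv2.imread("pics/t10.png")
for nm,(x,y,w) in dict(sink=(370,235,13),bottle=(390,211,10),tape=(243,200,16)).items():
    A=a[y-w:y+w,x-w:x+w];r=cv2.matchTemplate(b[y-w-6:y+w+6,x-w-6:x+w+6],A,cv2.TM_CCOEFF_NORMED);_,v,_,l=cv2.minMaxLoc(r);print(nm,"shift px",l[0]-6,l[1]-6,"score %.3f"%v)
E
```

```text
clock: 19.85
ee_pos: [543.1, -8.3, 200.8]
eef_rot: [[-0.49, 0.848, -0.2], [0.1, -0.173, -0.98], [-0.866, -0.5, 0.0]]
ft_force: [-4.1, -1.8, 4.6]
grip_width: 0.099
t 19.85 ee [543.1  -8.3 200.8] F [-4.05 -1.76  4.56] g 0.099 q [-12.6  19.9  89.1  -0.5 101.1  -1. ]
[[-0.49, 0.848, -0.2], [0.1, -0.173, -0.98], [-0.866, -0.5, 0.0]]
cover tilt 59.40343939116621 rms 0.7115632366894837
sink shift px 0 0 score 1.000
bottle shift px 0 0 score 0.999
tape shift px 0 0 score 0.913
```

```bash
python3 -c "
from station import robot; print(robot.close_job())"
```

```text
the job is handed in; nothing more can be done
None
```

The test box cover is open and the arm is holding it steady by the red bar at about 60°. I handed the job in at about 20 s of the 58 s allowed.

- **Tug test:** Without touching the orange release, I tugged the bar up. It stopped about 7.5 mm up, with the force climbing from 1.5 to 13 N, so the catch had caught. I then lowered the bar and let go.
- **Release:** I slid the orange knob about 15 mm to its end stop, where the force rose to about 13 N. The wrist picture showed it at the far end of its slot.
- **Opening:** I gripped the bar again. It came up freely past the old stop at about 2.7 N, and I followed the arc to 60°.

**Last checks:**
- **Cover angle:** It came out at 60.1° from the arm's pose and 59.4° from a depth fit of the cover.
- **Steadiness:** The tool moved about 0.2 mm over the last half second.
- **Grip and force:** The pads still hold the bar (about 8 mm by the gripper reading, nominally 10 mm). A small wrist force of 5–8 N remains.
- **Bystanders:** The heat sink, flux bottle and tape roll show no shift in the top picture. The tape's match is weaker (0.91, against 0.999 or better for the other two), probably because the arm was close to it in that view.

No check failed.

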